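# Move the spice row to the other rack in reverse

### The job

Four spice jars stand in the pale wooden rack in the order in which the cook will use them, first one at the left as the robot sees it. Move them over to the dark metal rack in reverse order, so that the jar now at the left end comes to the right end, on the hob side, and so on along the row. Take one jar at a time straight to its own pocket, keep it upright, set it down gently through the guide hole until it stands on the rack's bottom, and leave the pepper mill and the white mug where they are.

Things in the scene. Friction and masses are not known exactly. Their poses are not given: they have to be found in the camera images.
- amber_jar: Spice jar with a dark brown cap and a white and amber label. Round, upright, body and cap about 41 mm across, 105 mm tall, 0.08 to 0.16 kg. Origin: centre of its underside, z up. Which pocket of the wooden rack it starts in changes from start to start.
- blue_jar: Spice jar with a dark cap and a dark blue label. Round, upright, body and cap about 44 mm across, 105 mm tall, 0.08 to 0.16 kg. Origin: centre of its underside, z up. Which pocket of the wooden rack it starts in changes from start to start.
- grey_jar: Spice jar with a pale grey cap and a brown paper label. Round, upright, body and cap about 44 mm across, 109 mm tall, 0.08 to 0.16 kg. Origin: centre of its underside, z up. Which pocket of the wooden rack it starts in changes from start to start.
- red_jar: Glass jar of red spice with a red cap and a blank white label. Round, upright, body and cap about 42 mm across, 105 mm tall, 0.08 to 0.16 kg. Origin: centre of its underside, z up. Which pocket of the wooden rack it starts in changes from start to start.
- wood_rack: Pale wooden rack, left or right of the other, fixed, 84 mm deep (x), 290 long (y), 56 high. Origin: centre of underside; x away from the robot, y to its left along the row (yaw up to 0.3 rad). Pockets at x = 0, y = +99, +33, -33, -99 mm: 58 mm round holes in a board with its top 50 mm up; the jars stand on the base board, 15 mm up, and stick out 70 mm.
- metal_rack: Dark steel rack, empty at first, fixed, 82 mm deep (x), 296 long (y) plus a bright wire loop at each end, 52 high. Origin: centre of underside; x away from the robot, y to its left along the row (yaw up to 0.3 rad). Pockets at x = 0, y = +105, +35, -35, -105 mm: 60 mm round holes in a plate with its top 49 mm up; jars stand on the bottom plate, 15 mm up.
- pepper_mill: Bystander: dark wooden pepper mill, 58 mm across, 170 mm tall, loose, behind the racks. Origin: centre of its underside.
- white_mug: Bystander: white mug, 80 mm across, 88 mm tall, loose, behind the racks. Origin: centre of its underside.
Not all that is in view belongs to the job. What is shaped like the blue_jar but green is not meant.

How it is judged:
At the end, for the whole second after the job is handed in: Every one of the four pockets of the metal rack holds one jar, standing upright (within 0.1 rad) on the rack's bottom (within 6 mm), at rest; the order is the reverse of the start (((x of amber_jar in the frame of metal_rack between -0.025 and 0.025 m and y of amber_jar in the frame of metal_rack between 0.085 and 0.125 m and z of amber_jar in the frame of metal_rack between 0.007 and 0.021 m and angle between amber_jar's own z axis and vertical below 0.1 rad and linear speed of amber_jar below 0.03 m/s) or (x of blue_jar in the frame of metal_rack between -0.025 and 0.025 m and y of blue_jar in the frame of metal_rack between 0.085 and 0.125 m and z of blue_jar in the frame of metal_rack between 0.007 and 0.021 m and angle between blue_jar's own z axis and vertical below 0.1 rad and linear speed of blue_jar below 0.03 m/s) or (x of grey_jar in the frame of metal_rack between -0.025 and 0.025 m and y of grey_jar in the frame of metal_rack between 0.085 and 0.125 m and z of grey_jar in the frame of metal_rack between 0.007 and 0.021 m and angle between grey_jar's own z axis and vertical below 0.1 rad and linear speed of grey_jar below 0.03 m/s) or (x of red_jar in the frame of metal_rack between -0.025 and 0.025 m and y of red_jar in the frame of metal_rack between 0.085 and 0.125 m and z of red_jar in the frame of metal_rack between 0.007 and 0.021 m and angle between red_jar's own z axis and vertical below 0.1 rad and linear speed of red_jar below 0.03 m/s)) and ((x of amber_jar in the frame of metal_rack between -0.025 and 0.025 m and y of amber_jar in the frame of metal_rack between 0.015 and 0.055 m and z of amber_jar in the frame of metal_rack between 0.007 and 0.021 m and angle between amber_jar's own z axis and vertical below 0.1 rad and linear speed of amber_jar below 0.03 m/s) or (x of blue_jar in the frame of metal_rack between -0.025 and 0.025 m and y of blue_jar in the frame of metal_rack between 0.015 and 0.055 m and z of blue_jar in the frame of metal_rack between 0.007 and 0.021 m and angle between blue_jar's own z axis and vertical below 0.1 rad and linear speed of blue_jar below 0.03 m/s) or (x of grey_jar in the frame of metal_rack between -0.025 and 0.025 m and y of grey_jar in the frame of metal_rack between 0.015 and 0.055 m and z of grey_jar in the frame of metal_rack between 0.007 and 0.021 m and angle between grey_jar's own z axis and vertical below 0.1 rad and linear speed of grey_jar below 0.03 m/s) or (x of red_jar in the frame of metal_rack between -0.025 and 0.025 m and y of red_jar in the frame of metal_rack between 0.015 and 0.055 m and z of red_jar in the frame of metal_rack between 0.007 and 0.021 m and angle between red_jar's own z axis and vertical below 0.1 rad and linear speed of red_jar below 0.03 m/s)) and ((x of amber_jar in the frame of metal_rack between -0.025 and 0.025 m and y of amber_jar in the frame of metal_rack between -0.055 and -0.015 m and z of amber_jar in the frame of metal_rack between 0.007 and 0.021 m and angle between amber_jar's own z axis and vertical below 0.1 rad and linear speed of amber_jar below 0.03 m/s) or (x of blue_jar in the frame of metal_rack between -0.025 and 0.025 m and y of blue_jar in the frame of metal_rack between -0.055 and -0.015 m and z of blue_jar in the frame of metal_rack between 0.007 and 0.021 m and angle between blue_jar's own z axis and vertical below 0.1 rad and linear speed of blue_jar below 0.03 m/s) or (x of grey_jar in the frame of metal_rack between -0.025 and 0.025 m and y of grey_jar in the frame of metal_rack between -0.055 and -0.015 m and z of grey_jar in the frame of metal_rack between 0.007 and 0.021 m and angle between grey_jar's own z axis and vertical below 0.1 rad and linear speed of grey_jar below 0.03 m/s) or (x of red_jar in the frame of metal_rack between -0.025 and 0.025 m and y of red_jar in the frame of metal_rack between -0.055 and -0.015 m and z of red_jar in the frame of metal_rack between 0.007 and 0.021 m and angle between red_jar's own z axis and vertical below 0.1 rad and linear speed of red_jar below 0.03 m/s)) and ((x of amber_jar in the frame of metal_rack between -0.025 and 0.025 m and y of amber_jar in the frame of metal_rack between -0.125 and -0.085 m and z of amber_jar in the frame of metal_rack between 0.007 and 0.021 m and angle between amber_jar's own z axis and vertical below 0.1 rad and linear speed of amber_jar below 0.03 m/s) or (x of blue_jar in the frame of metal_rack between -0.025 and 0.025 m and y of blue_jar in the frame of metal_rack between -0.125 and -0.085 m and z of blue_jar in the frame of metal_rack between 0.007 and 0.021 m and angle between blue_jar's own z axis and vertical below 0.1 rad and linear speed of blue_jar below 0.03 m/s) or (x of grey_jar in the frame of metal_rack between -0.025 and 0.025 m and y of grey_jar in the frame of metal_rack between -0.125 and -0.085 m and z of grey_jar in the frame of metal_rack between 0.007 and 0.021 m and angle between grey_jar's own z axis and vertical below 0.1 rad and linear speed of grey_jar below 0.03 m/s) or (x of red_jar in the frame of metal_rack between -0.025 and 0.025 m and y of red_jar in the frame of metal_rack between -0.125 and -0.085 m and z of red_jar in the frame of metal_rack between 0.007 and 0.021 m and angle between red_jar's own z axis and vertical below 0.1 rad and linear speed of red_jar below 0.03 m/s))); the robot touches nothing.
It fails at once if a jar is set into a pocket that belongs to a jar still standing in the wooden rack (the order is not the reverse) ((((x of amber_jar in the frame of wood_rack between -0.025 and 0.025 m and y of amber_jar in the frame of wood_rack between 0.079 and 0.119 m and z of amber_jar in the frame of wood_rack between 0.007 and 0.03 m) or (x of blue_jar in the frame of wood_rack between -0.025 and 0.025 m and y of blue_jar in the frame of wood_rack between 0.079 and 0.119 m and z of blue_jar in the frame of wood_rack between 0.007 and 0.03 m) or (x of grey_jar in the frame of wood_rack between -0.025 and 0.025 m and y of grey_jar in the frame of wood_rack between 0.079 and 0.119 m and z of grey_jar in the frame of wood_rack between 0.007 and 0.03 m) or (x of red_jar in the frame of wood_rack between -0.025 and 0.025 m and y of red_jar in the frame of wood_rack between 0.079 and 0.119 m and z of red_jar in the frame of wood_rack between 0.007 and 0.03 m)) and ((x of amber_jar in the frame of metal_rack between -0.025 and 0.025 m and y of amber_jar in the frame of metal_rack between -0.125 and -0.085 m and z of amber_jar in the frame of metal_rack between 0.007 and 0.03 m) or (x of blue_jar in the frame of metal_rack between -0.025 and 0.025 m and y of blue_jar in the frame of metal_rack between -0.125 and -0.085 m and z of blue_jar in the frame of metal_rack between 0.007 and 0.03 m) or (x of grey_jar in the frame of metal_rack between -0.025 and 0.025 m and y of grey_jar in the frame of metal_rack between -0.125 and -0.085 m and z of grey_jar in the frame of metal_rack between 0.007 and 0.03 m) or (x of red_jar in the frame of metal_rack between -0.025 and 0.025 m and y of red_jar in the frame of metal_rack between -0.125 and -0.085 m and z of red_jar in the frame of metal_rack between 0.007 and 0.03 m))) or (((x of amber_jar in the frame of wood_rack between -0.025 and 0.025 m and y of amber_jar in the frame of wood_rack between 0.013 and 0.053 m and z of amber_jar in the frame of wood_rack between 0.007 and 0.03 m) or (x of blue_jar in the frame of wood_rack between -0.025 and 0.025 m and y of blue_jar in the frame of wood_rack between 0.013 and 0.053 m and z of blue_jar in the frame of wood_rack between 0.007 and 0.03 m) or (x of grey_jar in the frame of wood_rack between -0.025 and 0.025 m and y of grey_jar in the frame of wood_rack between 0.013 and 0.053 m and z of grey_jar in the frame of wood_rack between 0.007 and 0.03 m) or (x of red_jar in the frame of wood_rack between -0.025 and 0.025 m and y of red_jar in the frame of wood_rack between 0.013 and 0.053 m and z of red_jar in the frame of wood_rack between 0.007 and 0.03 m)) and ((x of amber_jar in the frame of metal_rack between -0.025 and 0.025 m and y of amber_jar in the frame of metal_rack between -0.055 and -0.015 m and z of amber_jar in the frame of metal_rack between 0.007 and 0.03 m) or (x of blue_jar in the frame of metal_rack between -0.025 and 0.025 m and y of blue_jar in the frame of metal_rack between -0.055 and -0.015 m and z of blue_jar in the frame of metal_rack between 0.007 and 0.03 m) or (x of grey_jar in the frame of metal_rack between -0.025 and 0.025 m and y of grey_jar in the frame of metal_rack between -0.055 and -0.015 m and z of grey_jar in the frame of metal_rack between 0.007 and 0.03 m) or (x of red_jar in the frame of metal_rack between -0.025 and 0.025 m and y of red_jar in the frame of metal_rack between -0.055 and -0.015 m and z of red_jar in the frame of metal_rack between 0.007 and 0.03 m))) or (((x of amber_jar in the frame of wood_rack between -0.025 and 0.025 m and y of amber_jar in the frame of wood_rack between -0.053 and -0.013 m and z of amber_jar in the frame of wood_rack between 0.007 and 0.03 m) or (x of blue_jar in the frame of wood_rack between -0.025 and 0.025 m and y of blue_jar in the frame of wood_rack between -0.053 and -0.013 m and z of blue_jar in the frame of wood_rack between 0.007 and 0.03 m) or (x of grey_jar in the frame of wood_rack between -0.025 and 0.025 m and y of grey_jar in the frame of wood_rack between -0.053 and -0.013 m and z of grey_jar in the frame of wood_rack between 0.007 and 0.03 m) or (x of red_jar in the frame of wood_rack between -0.025 and 0.025 m and y of red_jar in the frame of wood_rack between -0.053 and -0.013 m and z of red_jar in the frame of wood_rack between 0.007 and 0.03 m)) and ((x of amber_jar in the frame of metal_rack between -0.025 and 0.025 m and y of amber_jar in the frame of metal_rack between 0.015 and 0.055 m and z of amber_jar in the frame of metal_rack between 0.007 and 0.03 m) or (x of blue_jar in the frame of metal_rack between -0.025 and 0.025 m and y of blue_jar in the frame of metal_rack between 0.015 and 0.055 m and z of blue_jar in the frame of metal_rack between 0.007 and 0.03 m) or (x of grey_jar in the frame of metal_rack between -0.025 and 0.025 m and y of grey_jar in the frame of metal_rack between 0.015 and 0.055 m and z of grey_jar in the frame of metal_rack between 0.007 and 0.03 m) or (x of red_jar in the frame of metal_rack between -0.025 and 0.025 m and y of red_jar in the frame of metal_rack between 0.015 and 0.055 m and z of red_jar in the frame of metal_rack between 0.007 and 0.03 m))) or (((x of amber_jar in the frame of wood_rack between -0.025 and 0.025 m and y of amber_jar in the frame of wood_rack between -0.119 and -0.079 m and z of amber_jar in the frame of wood_rack between 0.007 and 0.03 m) or (x of blue_jar in the frame of wood_rack between -0.025 and 0.025 m and y of blue_jar in the frame of wood_rack between -0.119 and -0.079 m and z of blue_jar in the frame of wood_rack between 0.007 and 0.03 m) or (x of grey_jar in the frame of wood_rack between -0.025 and 0.025 m and y of grey_jar in the frame of wood_rack between -0.119 and -0.079 m and z of grey_jar in the frame of wood_rack between 0.007 and 0.03 m) or (x of red_jar in the frame of wood_rack between -0.025 and 0.025 m and y of red_jar in the frame of wood_rack between -0.119 and -0.079 m and z of red_jar in the frame of wood_rack between 0.007 and 0.03 m)) and ((x of amber_jar in the frame of metal_rack between -0.025 and 0.025 m and y of amber_jar in the frame of metal_rack between 0.085 and 0.125 m and z of amber_jar in the frame of metal_rack between 0.007 and 0.03 m) or (x of blue_jar in the frame of metal_rack between -0.025 and 0.025 m and y of blue_jar in the frame of metal_rack between 0.085 and 0.125 m and z of blue_jar in the frame of metal_rack between 0.007 and 0.03 m) or (x of grey_jar in the frame of metal_rack between -0.025 and 0.025 m and y of grey_jar in the frame of metal_rack between 0.085 and 0.125 m and z of grey_jar in the frame of metal_rack between 0.007 and 0.03 m) or (x of red_jar in the frame of metal_rack between -0.025 and 0.025 m and y of red_jar in the frame of metal_rack between 0.085 and 0.125 m and z of red_jar in the frame of metal_rack between 0.007 and 0.03 m)))).
It fails at once if two jars are out of the racks at once (((height (world z) of amber_jar above 0.035 m or height (world z) of amber_jar below 0.007 m) and (height (world z) of blue_jar above 0.035 m or height (world z) of blue_jar below 0.007 m)) or ((height (world z) of amber_jar above 0.035 m or height (world z) of amber_jar below 0.007 m) and (height (world z) of grey_jar above 0.035 m or height (world z) of grey_jar below 0.007 m)) or ((height (world z) of amber_jar above 0.035 m or height (world z) of amber_jar below 0.007 m) and (height (world z) of red_jar above 0.035 m or height (world z) of red_jar below 0.007 m)) or ((height (world z) of blue_jar above 0.035 m or height (world z) of blue_jar below 0.007 m) and (height (world z) of grey_jar above 0.035 m or height (world z) of grey_jar below 0.007 m)) or ((height (world z) of blue_jar above 0.035 m or height (world z) of blue_jar below 0.007 m) and (height (world z) of red_jar above 0.035 m or height (world z) of red_jar below 0.007 m)) or ((height (world z) of grey_jar above 0.035 m or height (world z) of grey_jar below 0.007 m) and (height (world z) of red_jar above 0.035 m or height (world z) of red_jar below 0.007 m))).
It fails at once if a jar is tipped over by more than 0.6 rad (angle between any of amber_jar, blue_jar, grey_jar, red_jar's own z axis and vertical above 0.6 rad).
It fails at once if a jar is dropped into the metal rack (faster than 0.6 m/s inside it) ((horizontal distance between amber_jar and metal_rack below 0.13 m and height (world z) of amber_jar below 0.06 m and linear speed of amber_jar above 0.6 m/s) or (horizontal distance between blue_jar and metal_rack below 0.13 m and height (world z) of blue_jar below 0.06 m and linear speed of blue_jar above 0.6 m/s) or (horizontal distance between grey_jar and metal_rack below 0.13 m and height (world z) of grey_jar below 0.06 m and linear speed of grey_jar above 0.6 m/s) or (horizontal distance between red_jar and metal_rack below 0.13 m and height (world z) of red_jar below 0.06 m and linear speed of red_jar above 0.6 m/s)).
It fails at once if the pepper mill or the white mug is moved by more than 30 mm or tipped ((distance of pepper_mill from where it was at the start of the episode above 0.03 m or angle between pepper_mill's own z axis and vertical above 0.4 rad) or (distance of white_mug from where it was at the start of the episode above 0.03 m or angle between white_mug's own z axis and vertical above 0.4 rad)).
It also fails if it takes over 99 s, if anything falls off the work surface, if the arm or the gripper's body presses on something with over 40 N, if the wrist force passes 120 N, or if a joint passes its speed limit or range.

### The arm

A 7-joint arm with a two-finger parallel gripper is mounted at the origin on a cart in front of the work surface, level with it; the furniture and walls round the work are solid. World frame = base frame: x ahead of the robot, y to its left, z up, the work surface at z = 0. Lengths are in m, angles in rad, forces in N, time in s.
With the tool pointing down it reaches from about 0.4 to 0.925 m from the base axis. Payload 5.6 kg.
Tool frame: the origin (TCP) lies at the very end of the fingers, on their centre line; the grasp point (between the pads) lies 19 mm behind it (ctrl.hold_point_z is the distance from the TCP to the grasp point, in m); z points along the fingers, y is the line along which they close (so a half turn about z gives the same grasp; the last joint's range is limited). The gripper opens to 85 mm and grips with 20 to 120 N. Pads are 22 mm wide; open, the fingers measure 114 mm over their backs; the gripper's body (76 mm by 85 mm) begins 54 mm behind the grasp point. The pads swing forward as they close: fully open they stand 13 mm farther back than shut.
Start: joints at [1.213, 0.468, -0.012, 1.603, 0.006, 1.071, -0.056], TCP at [0.201, -0.618, 0.231] pointing down, gripper open.
Joint ranges: [-2.53, 2.53], [-0.31, 2.02], [-1.57, 1.55], [0.28, 2.44], [-1.29, 4.43], [0.15, 1.84], [-2.92, 2.92]. Speed limits (rad/s): [2.57, 2.57, 3.14, 3.14, 3.14, 3.14, 3.14].

### API

Orientations are given as [roll, pitch, yaw] about the fixed x, y, z axes, in that order (R = Rz(yaw) Ry(pitch) Rx(roll)).
In Python, from bench import ctrl, viewer gives the robot as it stands.
- The arm moves only by the tool carry_out, never from a script. Its argument "rows" is one flat list of numbers, 6 for each row, row after row: the shift along the tool's x, y, z as a fraction of full scale, then the turn, a rotation vector about the tool's x, y, z as a fraction of full scale. In form: [dx, dy, dz, rx, ry, rz, dx, dy, dz, rx, ry, rz, ...]. A call has 1 to 10 rows; each row shifts and turns the commanded pose from where the row before left it, along the tool's axes as they then stand; what a row does not reach is not made up. Full scale, the value 1, is 200 mm for a shift and 30 degrees for a turn. A row lasts 1/10 s, in which the tool goes at most 50 mm and 8.59 degrees, less where a joint would pass 70% of its speed; a pose out of reach is approached as far as the arm can. A call with a number of a shift or a turn outside -1 to 1 is refused whole. A call with a gripper value outside its range is refused whole. "gripper" is the opening, from 0 (shut) to 1 (fully open), set as the call begins (left out, the last holds). The fingers move at their own pace and stop on an object; "force" is the grip in N (left out, the last holds). Time passes only in rows, so rows that do not move let the fingers close. It gives the time, the measured TCP pose, the force, the opening and the grip force at its end, in the units of the state.
- ctrl.state(): the state, without advancing time (a new reading comes with each control period).
- viewer.camera(name): name is "side" or "top"; returns the picture (400x640x3 uint8, red, green, blue); there is no depth.
- viewer.camera_info(name): a dict with "fx", "fy", "cx", "cy" (pixels), "k1" (the pictures are not rectified: a ray, as slopes to the right and down, at radius r is drawn at 1 + k1 r^2 times it, then the intrinsics apply), "R" (3x3) and "t" (3): a world point X has camera coordinates R X + t. Camera axes: x right, y down, z forward; pixel columns grow to the right and rows downward; lengths in m; the calibration is good to about 2 mm. A picture is of the moment at which its call begins. camera_info takes no time and is no camera call.
- ctrl.job_done(): hands the job in; it is judged then, once.
The state is a dict: "time_s": time; "joint_pos": joint angles; "joint_vel": joint speeds; "joint_torque": joint torques, N m; "tool_pos": TCP position; "ee_rot": TCP orientation; "force": force on the tool from outside, world axes, zero at the start; "torque": the same for the moment, N m; "grip_width": finger opening in m; "grip_force": force on a finger pad.
Only numpy, scipy, OpenCV 4.12 (cv2) and the standard library are available. Lean on these libraries where they do the work, as an engineer would, in place of code of your own. Each camera call takes 0.05 s, during which the arm holds its last target. There are 200 camera calls.

## Working session

There is one attempt and no reset: what is moved stays moved. The work goes in short steps, Python scripts to look and compute and a tool call to move; the robot and the scene stay as the last step left them, time stands still between calls to the robot, and variables do not carry over. Pictures are saved under pics/ and viewed, at most 14 in all, crops included, and the job is handed in when it is done.

Besides the shell and the picture viewer there is one more tool, called after ">>>" by a JSON object that holds its "api" and its "payload". carry_out: Moves the arm, as the interface text tells. Shift numbers are shares of 200 mm and turn numbers shares of 30 degrees, none past 1 either way. Its arguments: {"type":"object","properties":{"rows":{"type":"array","items":{"type":"number"}},"gripper":{"type":"number"},"force":{"type":"number"}},"required":["rows"]}

```bash
mkdir -p pics
python3 - <<'E'
from bench import ctrl, viewer
import cv2
for n in("top","side"):
    im=viewer.camera(n); cv2.imwrite(f"pics/{n}0.png",cv2.resize(im[:,:,::-1],(800,500),interpolation=cv2.INTER_CUBIC)); cv2.imwrite(f"pics/{n}0raw.png",im[:,:,::-1])
    print(viewer.camera_info(n))
s=ctrl.state();print(s,ctrl.hold_point_z)
E
```

```text
{'fx': 484.7561166820184, 'fy': 484.7561166820184, 'cx': 313.02219612766066, 'cy': 201.03939209763269, 'k1': -0.06249870844619467, 'R': array([[ 0.01375828, -0.99984019,  0.01141515],
       [-0.9854092 , -0.01549483, -0.16949521],
       [ 0.169645  , -0.00891663, -0.9854649 ]]), 't': array([-0.02245724,  0.57658911,  1.35750996])}
{'fx': 388.07980246176254, 'fy': 388.07980246176254, 'cx': 320.3060155823799, 'cy': 195.8358173171619, 'k1': -0.09593015081121209, 'R': array([[-0.5040635 , -0.86366542, -0.0014206 ],
       [-0.65564673,  0.3837266 , -0.65029321],
       [ 0.56218089, -0.32685766, -0.75968198]]), 't': array([0.29021451, 0.39924606, 0.62337327])}
{'time_s': 0.1, 'joint_pos': array([ 1.21301361,  0.46830485, -0.01159901,  1.60354566,  0.00599274,
        1.07145212, -0.05630126]), 'joint_vel': array([-8.93801792e-05, -1.91704391e-03,  1.28872703e-03, -1.03410169e-03,
       -1.64174530e-04,  1.84940632e-03,  3.49616947e-03]), 'joint_torque': array([ 6.35840206e-04, -5.33527029e+01,  2.14121479e-02, -2.51966625e+01,
        1.15384231e-02,  4.26884086e-03, -2.65549988e-05]), 'tool_pos': array([ 0.20101926, -0.61758186,  0.23041755]), 'ee_rot': array([-3.13992110e+00,  1.15028458e-04,  3.14710284e-01]), 'force': array([0.17173548, 0.2898969 , 0.07206529]), 'torque': array([-9.35825325e-06,  4.33875453e-02, -4.22654607e-02]), 'grip_force': 0.0, 'grip_width': 0.08558430093453843} 0.0187
```

View pics/top0.png

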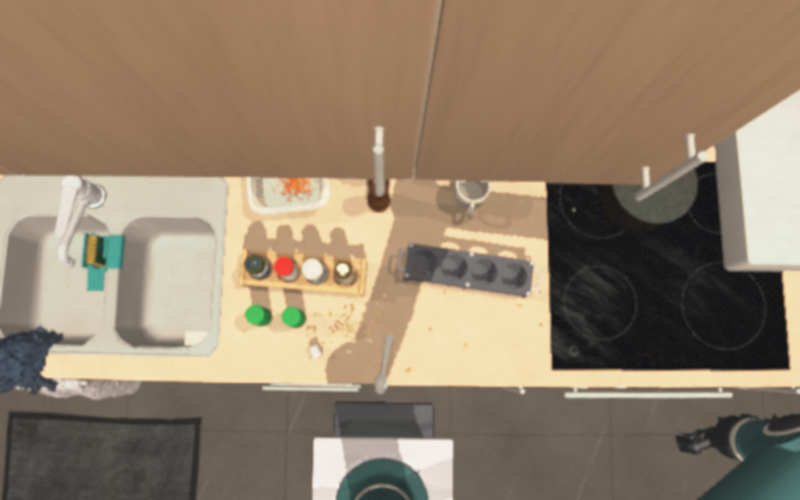

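View pics/side0.png

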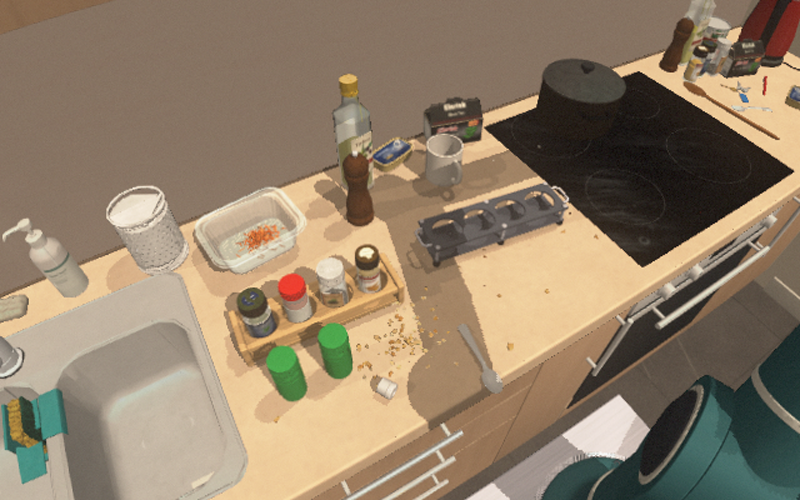

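The jars run blue, red, grey, amber from left to right. The wooden rack is at about (303,272) in the top picture and the metal rack at about (467,270). Two green decoys stand in front at (258,316) and (292,317).

Run:
```python
import cv2,numpy as np
im=cv2.imread("pics/top0raw.png")
a=cv2.resize(im[190:265,185:305],None,fx=6.5,fy=6.5,interpolation=cv2.INTER_CUBIC)
cv2.imwrite("pics/wood.png",a)
b=cv2.resize(im[185:245,310:435],None,fx=6.4,fy=6.4,interpolation=cv2.INTER_CUBIC)
b=np.clip(b*1.8,0,255).astype(np.uint8)
cv2.imwrite("pics/metal.png",b)
s=cv2.imread("pics/side0raw.png")
c=cv2.resize(s[140:225,325:465],None,fx=5.6,fy=5.6,interpolation=cv2.INTER_CUBIC)
cv2.imwrite("pics/smetal.png",np.clip(c*1.5,0,255).astype(np.uint8))
```

```text
(no output)
```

View pics/wood.png

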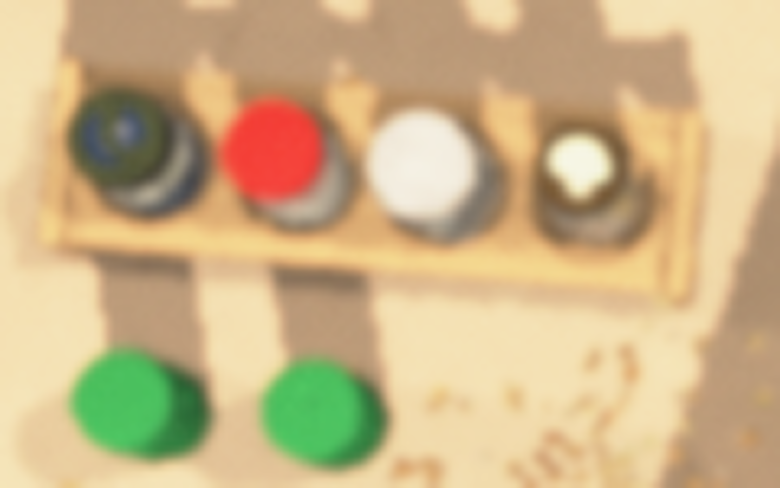

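View pics/metal.png

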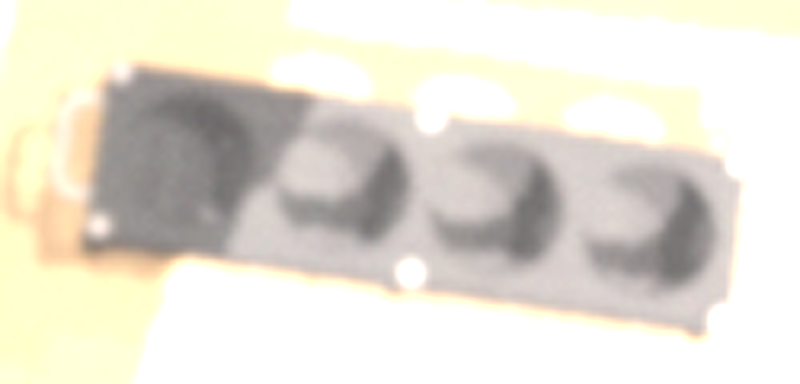

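View pics/smetal.png

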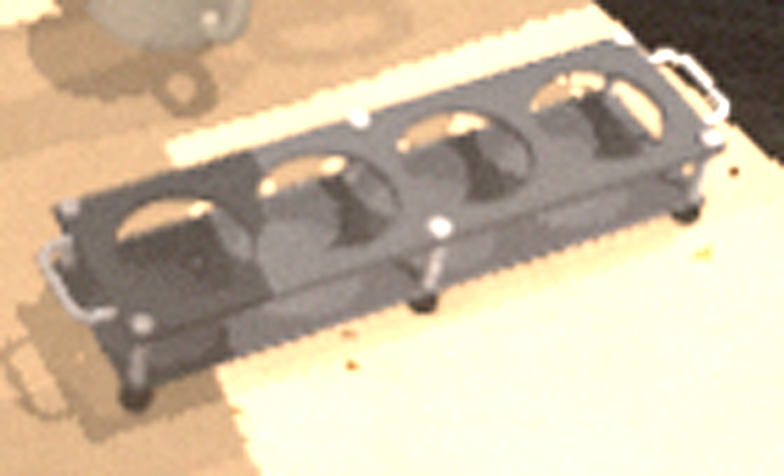

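Wood crop: the cap tops are at (120,137), (275,150), (422,165) and (583,163), and the green caps at (122,397) and (315,407). Metal crop: the holes are at (190,160), (342,183), (496,205) and (649,229), and the six bolts are clear in both views.

```bash
cat > h.py <<'E'
import numpy as np,cv2
from bench import viewer,ctrl
def ray(n,u,v):
    c=viewer.camera_info(n);x=(u-c['cx'])/c['fx'];y=(v-c['cy'])/c['fy'];X,Y=x,y
    for _ in range(20):
        f=1+c['k1']*(X*X+Y*Y);X,Y=x/f,y/f
    return -c['R'].T@c['t'],c['R'].T@np.array([X,Y,1])
def at(n,u,v,z):
    o,d=ray(n,u,v);return (o+d*(z-o[2])/d[2])[:2].round(4)
def raw(p,x0,y0,s):return x0+(p[0]+.5)/s-.5,y0+(p[1]+.5)/s-.5
def frame(pts,ys):
    pts=np.array(pts);c=np.polyfit(ys,pts,1);return c[1],np.arctan2(-c[0][0],c[0][1]),c[0]
E
python3 - <<'E'
from h import *
W=[(120,137),(275,150),(422,165),(583,163)];Z=[.12,.12,.124,.12]
w=[at('top',*raw(p,185,190,6.5),z) for p,z in zip(W,Z)];print('jars top',w,frame(w,[.099,.033,-.033,-.099]))
S=[(252,299),(292,284),(330,267),(367,252)]
s=[at('side',*raw(p,0,0,1.25),z) for p,z in zip(S,Z)];print('jars side',s,frame(s,[.099,.033,-.033,-.099]))
print('green',[at('top',*raw(p,185,190,6.5),.105) for p in [(122,397),(315,407)]])
c=[at('top',*raw(p,185,190,6.5),.053) for p in [(65,65),(705,112),(45,245),(690,300)]];print('wood corners',c,np.mean(c,0))
H=[(190,160),(342,183),(496,205),(649,229)]
m=[at('top',*raw(p,310,185,6.4),.049) for p in H];print('holes top',m,frame(m,[.105,.035,-.035,-.105]))
B=[(122,73),(432,117),(735,168),(98,226),(411,273),(718,320)]
b=[at('top',*raw(p,310,185,6.4),.051) for p in B];print('bolts top',b,np.mean(b,0))
B=[(70,207),(360,118),(622,42),(143,323),(440,227),(712,137)]
b=[at('side',*raw(p,325,140,5.6),.051) for p in B];print('bolts side',b,np.mean(b,0))
E
```

```text
jars top [array([0.5332, 0.2884]), array([0.5287, 0.2225]), array([0.5227, 0.1597]), array([0.5252, 0.0923])] (array([0.52745 , 0.190725]), np.float64(-0.04604330692986668), array([0.04545455, 0.98651515]))
jars side [array([0.5325, 0.2891]), array([0.5279, 0.2245]), array([0.5255, 0.1594]), array([0.5263, 0.0925])] (array([0.52805 , 0.191375]), np.float64(-0.03205498069130278), array([0.03181818, 0.99227273]))
green [array([0.4246, 0.2852]), array([0.4218, 0.2035])]
wood corners [array([0.5751, 0.3295]), array([0.5584, 0.0435]), array([0.4943, 0.3339]), array([0.4746, 0.0484])] [0.5256   0.188825]
holes top [array([ 0.553 , -0.0903]), array([ 0.5435, -0.1592]), array([ 0.5345, -0.2291]), array([ 0.5246, -0.2986])] (array([ 0.5389, -0.1943]), np.float64(-0.1347569121186524), array([0.13457143, 0.99257143]))
bolts top [array([ 0.5922, -0.0591]), array([ 0.5741, -0.2001]), array([ 0.5528, -0.3381]), array([ 0.522 , -0.0489]), array([ 0.5028, -0.19  ]), array([ 0.4834, -0.3287])] [ 0.53788333 -0.19415   ]
bolts side [array([ 0.5953, -0.0585]), array([ 0.5762, -0.2004]), array([ 0.5553, -0.3384]), array([ 0.5242, -0.0497]), array([ 0.505 , -0.1899]), array([ 0.4865, -0.3315])] [ 0.54041667 -0.19473333]
```

>>> {"api": "carry_out", "payload": {"rows": [0,-0.2,0,0,0,0,0,-0.2,0,0,0,0,0.1,-0.1,0,0,0,-0.08,0.22,0,0,0,0,-0.16,0.22,0,0,0,0,-0.16,0.22,0,0,0,0,-0.16,0.22,0,0,0,0,-0.16,0.22,0,0,0,0,-0.16,0.22,0,0,0,0,-0.16,0.22,0,0,0,0,-0.16], "gripper": 1, "force": 40}}

```text
time_s: 1.1
tool_pos: [0.4397, -0.342, 0.231]
ee_rot: [-3.141, -0.0, 0.946]
force: [0.4, -0.6, 0.5]
grip_width: 0.0854
grip_force: 0.0
```

>>> {"api": "carry_out", "payload": {"rows": [0.22,0,0,0,0,-0.16,0.22,0,0,0,0,-0.16,0.22,0,0,0,0,-0.16,0.22,0,0,0,0,-0.16,0.22,0,0,0,0,-0.16,0.22,0,0,0,0,-0.16,0.2,0,0,0,0,-0.16,0.1,0,0,0,0,-0.08,0,0,0,0,0,0]}}

```text
time_s: 2.0
tool_pos: [0.5503, -0.0415, 0.2311]
ee_rot: [-3.141, -0.001, 1.577]
force: [0.7, -0.4, 0.5]
grip_width: 0.0852
grip_force: 0.0
```

>>> {"api": "carry_out", "payload": {"rows": [0.2,-0.0865,0,0,0,0.011,0.2,0,0,0,0,0,0.2,0,0,0,0,0,0.2,0,0,0,0,0,0.2,0,0,0,0,0,0.2,0,0,0,0,0,0.2,0,0,0,0,0,0.15,0,0,0,0,0,0.1,0,0,0,0,0,0,0,0,0,0,0]}}

```text
time_s: 3.0
tool_pos: [0.5347, 0.2864, 0.2308]
ee_rot: [-3.141, -0.001, 1.567]
force: [-0.5, 0.4, -0.2]
grip_width: 0.0855
grip_force: 0.0
```

Run:
```python
from h import *
s=ctrl.state();print(s['tool_pos'],s['ee_rot'],s['joint_pos'].round(2))
im=viewer.camera('side')[:,:,::-1]; cv2.imwrite("pics/s1.png",cv2.resize(im[100:340,140:400],None,fx=2.3,fy=2.3))
```

```text
[0.53470022 0.28637019 0.23082419] [-3.14102168e+00 -5.56829534e-04  1.56679565e+00] [-0.1   0.47 -0.6   1.68  0.3   1.08 -0.79]
```

View pics/s1.png

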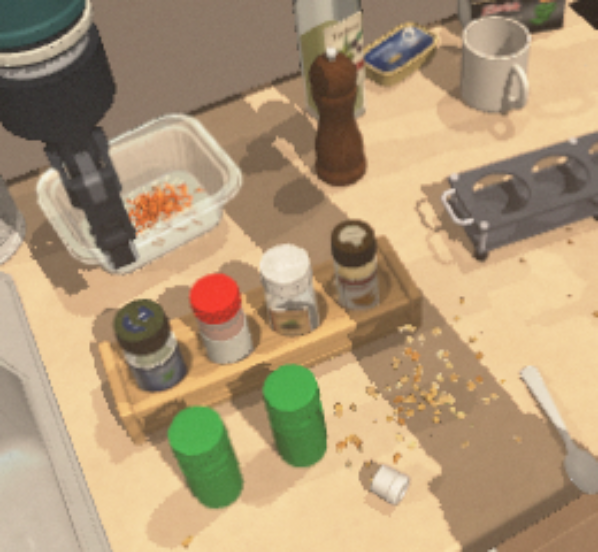

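The gripper is above the blue jar, with its fingers at (115,255), one in front of the jar and one behind. All the jars are still in place, so I'm going down.

>>> {"api": "carry_out", "payload": {"rows": [0.01,-0.008,0.1,0,0,0,0,0,0.15,0,0,0,0,0,0.15,0,0,0,0,0,0.12,0,0,0,0,0,0.1,0,0,0,0,0,0.08,0,0,0,0,0,0.06,0,0,0,0,0,0.03,0,0,0,0,0,0,0,0,0]}}

```text
time_s: 3.95
tool_pos: [0.5331, 0.2865, 0.0728]
ee_rot: [-3.141, 0.001, 1.565]
force: [0.3, 0.3, 0.1]
grip_width: 0.0852
grip_force: 0.0
```

>>> {"api": "carry_out", "payload": {"rows": [0,0,0,0,0,0,0,0,0,0,0,0,0,0,0,0,0,0,0,0,0,0,0,0,0,0,0,0,0,0,0,0,0,0,0,0,0,0,0,0,0,0,0,0,0,0,0,0,0,0,0,0,0,0,0,0,0,0,0,0], "gripper": 0.3, "force": 40}}

```text
time_s: 4.95
tool_pos: [0.5337, 0.2875, 0.0742]
ee_rot: [3.14, -0.001, 1.566]
force: [0.7, -0.4, 5.4]
grip_width: 0.0435
grip_force: 40.6
```

>>> {"api": "carry_out", "payload": {"rows": [0,0,-0.04,0,0,0,0,0,-0.08,0,0,0,0,0,-0.1,0,0,0,0,0,-0.1,0,0,0,0,0,-0.1,0,0,0,0,0,-0.1,0,0,0,0,0,-0.1,0,0,0,0,0,-0.05,0,0,0,0,0,0,0,0,0]}}

```text
time_s: 5.85
tool_pos: [0.5338, 0.2876, 0.2093]
ee_rot: [3.139, -0.001, 1.566]
force: [0.4, -0.2, -1.0]
grip_width: 0.0429
grip_force: 40.7
```

>>> {"api": "carry_out", "payload": {"rows": [-0.06,0,0,0,0,0,-0.12,0,0,0,0,0,-0.18,0,0,0,0,0,-0.18,0,0,0,0,0,-0.18,0,0,0,0,0,-0.18,0,0,0,0,0,-0.18,0,0,0,0,0,-0.18,0,0,0,0,0,-0.18,0,0,0,0,0,-0.18,0,0,0,0,0]}}

```text
time_s: 6.85
tool_pos: [0.5299, -0.0394, 0.206]
ee_rot: [-3.139, 0.0, 1.565]
force: [0.3, 0.1, 0.1]
grip_width: 0.043
grip_force: 40.7
```

>>> {"api": "carry_out", "payload": {"rows": [-0.18,-0.04,0,0,0,0,-0.18,0,0,0,0,0,-0.18,0,0,0,0,0,-0.18,0,0,0,0,0,-0.18,0,0,0,0,0,-0.18,0,0,0,0,0,-0.12,0,0,0,0,0,-0.08,0,0,0,0,0,-0.03,0,0,0,0,0,0,0,0,0,0,0]}}

```text
time_s: 7.85
tool_pos: [0.5215, -0.2988, 0.2066]
ee_rot: [-3.141, -0.001, 1.565]
force: [0.4, 1.0, -0.5]
grip_width: 0.0431
grip_force: 40.8
```

Run:
```python
from h import *
s=ctrl.state();print(s['time_s'],s['tool_pos'],s['ee_rot'],s['grip_width'],s['joint_pos'].round(2))
im=viewer.camera('side')[:,:,::-1]; cv2.imwrite("pics/s2.png",cv2.resize(im[60:300,180:500],None,fx=2.2,fy=2.2))
```

```text
7.85 [ 0.52152842 -0.29881125  0.20659429] [-3.14051029e+00 -9.13023083e-04  1.56500701e+00] 0.04306954163318596 [ 0.8   0.46 -0.44  1.73  0.22  1.01  0.27]
```

View pics/s2.png

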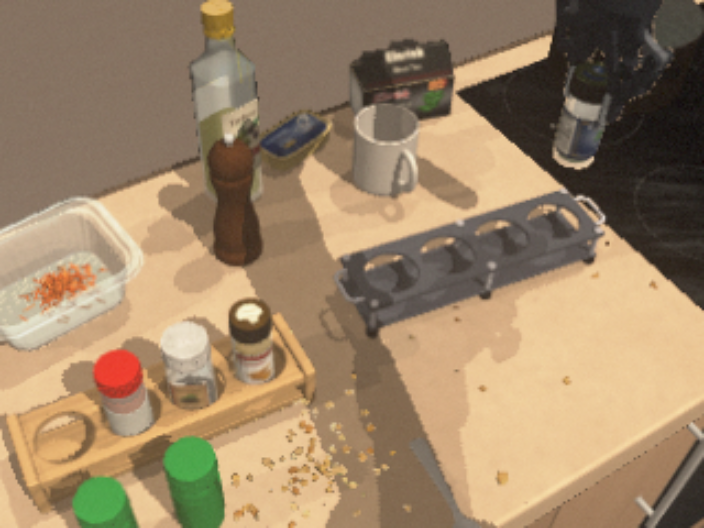

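The blue jar is held upright at (580,120), over the metal rack's right pocket at (553,222). I'll lower it gently.

>>> {"api": "carry_out", "payload": {"rows": [0,0.0175,0,0,0,0,0,0,0.08,0,0,0,0,0,0.1,0,0,0,0,0,0.1,0,0,0,0,0,0.1,0,0,0,0,0,0.08,0,0,0,0,0,0.06,0,0,0,0,0,0.04,0,0,0,0,0,0.04,0,0,0,0,0,0,0,0,0]}}

```text
time_s: 8.9
tool_pos: [0.5252, -0.2986, 0.0864]
ee_rot: [-3.14, -0.001, 1.566]
force: [0.3, -0.2, -0.3]
grip_width: 0.0427
grip_force: 40.8
```

>>> {"api": "carry_out", "payload": {"rows": [0,0,0.02,0,0,0,0,0,0.02,0,0,0,0,0,0.02,0,0,0,0,0,0,0,0,0]}}

```text
time_s: 9.3
tool_pos: [0.5252, -0.2988, 0.0748]
ee_rot: [-3.141, -0.0, 1.566]
force: [-0.7, -0.4, -0.4]
grip_width: 0.0433
grip_force: 40.8
```

>>> {"api": "carry_out", "payload": {"rows": [0,0,0.005,0,0,0,0,0,0.005,0,0,0,0,0,0,0,0,0]}}

```text
time_s: 9.6
tool_pos: [0.5258, -0.299, 0.0741]
ee_rot: [3.141, 0.001, 1.566]
force: [-0.4, 0.7, 4.8]
grip_width: 0.0435
grip_force: 41.1
```

Contact at 4.8 N. Releasing.

>>> {"api": "carry_out", "payload": {"rows": [0,0,0,0,0,0,0,0,0,0,0,0,0,0,0,0,0,0,0,0,0,0,0,0,0,0,0,0,0,0,0,0,0,0,0,0], "gripper": 1}}

```text
time_s: 10.2
tool_pos: [0.5256, -0.2989, 0.0732]
ee_rot: [-3.141, -0.0, 1.566]
force: [0.5, -0.0, -0.5]
grip_width: 0.0851
grip_force: 0.0
```

>>> {"api": "carry_out", "payload": {"rows": [0,0,-0.05,0,0,0,0,0,-0.1,0,0,0,0,0,-0.15,0,0,0,0,0,-0.15,0,0,0,0,0,-0.15,0,0,0,0.05,0,-0.05,0,0,0,0.15,0,0,0,0,0,0.2,0,0,0,0,0,0.2,0,0,0,0,0,0.2,0,0,0,0,0]}}

```text
time_s: 11.2
tool_pos: [0.5257, -0.1367, 0.203]
ee_rot: [-3.141, -0.0, 1.566]
force: [0.4, 0.4, 0.5]
grip_width: 0.0852
grip_force: 0.0
```

>>> {"api": "carry_out", "payload": {"rows": [0.2,0,0,0,0,0,0.2,0,0,0,0,0,0.2,0,0,0,0,0,0.2,0,0,0,0,0,0.2,0,0,0,0,0,0.2,0,0,0,0,0,0.2,0,0,0,0,0,0.2,0,0,0,0,0,0.15,0,0,0,0,0,0,0,0,0,0,0]}}

```text
time_s: 12.2
tool_pos: [0.5261, 0.2171, 0.2033]
ee_rot: [-3.141, -0.003, 1.574]
force: [0.4, 0.3, -0.2]
grip_width: 0.0857
grip_force: 0.0
```

Run:
```python
from h import *
s=ctrl.state();print(s['time_s'],s['tool_pos'],s['ee_rot'])
im=viewer.camera('side')[:,:,::-1]; cv2.imwrite("pics/s3.png",cv2.resize(im[60:300,140:500],None,fx=2.2,fy=2.2))
```

```text
12.2 [0.52610205 0.21712862 0.2033017 ] [-3.14078357 -0.00318399  1.57371561]
```

View pics/s3.png

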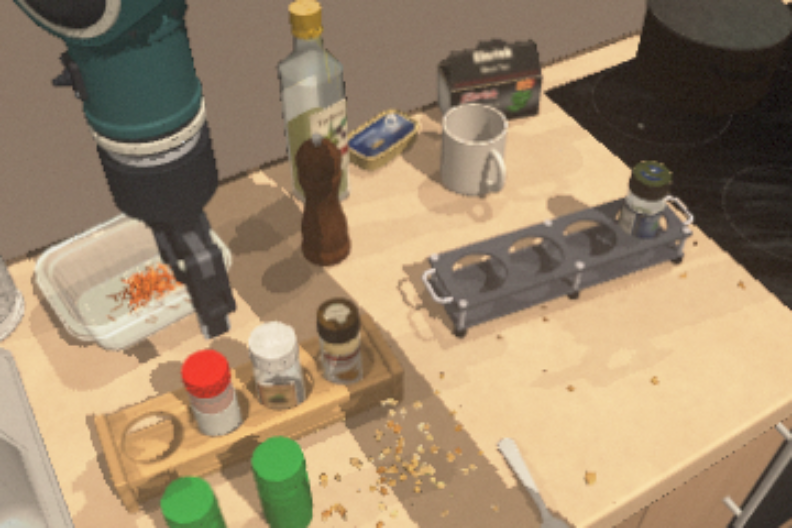

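The blue jar stands in the right pocket at (648,190). Next is the red jar at (210,390).

>>> {"api": "carry_out", "payload": {"rows": [0.03,0.01,0,0,0,0,0,0,0.08,0,0,0,0,0,0.12,0,0,0,0,0,0.12,0,0,0,0,0,0.12,0,0,0,0,0,0.1,0,0,0,0,0,0.07,0,0,0,0,0,0.04,0,0,0,0,0,0,0,0,0]}}

```text
time_s: 13.15
tool_pos: [0.5297, 0.2164, 0.0721]
ee_rot: [-3.14, 0.001, 1.565]
force: [0.7, -0.4, 0.6]
grip_width: 0.0854
grip_force: 0.0
```

>>> {"api": "carry_out", "payload": {"rows": [0,0,0,0,0,0,0,0,0,0,0,0,0,0,0,0,0,0,0,0,0,0,0,0,0,0,0,0,0,0,0,0,0,0,0,0,0,0,0,0,0,0,0,0,0,0,0,0,0,0,0,0,0,0,0,0,0,0,0,0], "gripper": 0.3}}

```text
time_s: 14.15
tool_pos: [0.5307, 0.2174, 0.0743]
ee_rot: [3.14, -0.0, 1.566]
force: [-1.4, -0.3, 5.9]
grip_width: 0.0412
grip_force: 40.2
```

>>> {"api": "carry_out", "payload": {"rows": [0,0,-0.04,0,0,0,0,0,-0.08,0,0,0,0,0,-0.1,0,0,0,0,0,-0.1,0,0,0,0,0,-0.1,0,0,0,0,0,-0.1,0,0,0,0,0,-0.1,0,0,0,0,0,-0.05,0,0,0,0,0,0,0,0,0]}}

```text
time_s: 15.05
tool_pos: [0.5311, 0.2175, 0.2093]
ee_rot: [3.138, -0.001, 1.566]
force: [-0.0, -0.3, -0.4]
grip_width: 0.0413
grip_force: 40.6
```

>>> {"api": "carry_out", "payload": {"rows": [-0.06,0.03,0,0,0,0,-0.12,0,0,0,0,0,-0.18,0,0,0,0,0,-0.18,0,0,0,0,0,-0.18,0,0,0,0,0,-0.18,0,0,0,0,0,-0.18,0,0,0,0,0,-0.18,0,0,0,0,0,-0.18,0,0,0,0,0,-0.18,0,0,0,0,0]}}

```text
time_s: 16.05
tool_pos: [0.5335, -0.1096, 0.206]
ee_rot: [-3.139, -0.0, 1.565]
force: [0.3, 0.9, -0.2]
grip_width: 0.0413
grip_force: 40.6
```

>>> {"api": "carry_out", "payload": {"rows": [-0.18,0,0,0,0,0,-0.18,0,0,0,0,0,-0.14,0,0,0,0,0,-0.09,0,0,0,0,0,-0.05,0,0,0,0,0,0,0,0,0,0,0,0,0,0,0,0,0,0,0,0,0,0,0]}}

```text
time_s: 16.85
tool_pos: [0.5342, -0.233, 0.2073]
ee_rot: [3.142, -0.001, 1.568]
force: [-0.3, -0.5, -1.2]
grip_width: 0.0411
grip_force: 40.6
```

Run:
```python
from h import *
s=ctrl.state();print(s['time_s'],s['tool_pos'],s['ee_rot'])
for n in('side','top'):
    im=viewer.camera(n)[:,:,::-1]
    cv2.imwrite(f"pics/4{n}.png",cv2.resize(im[60:220,290:490],None,fx=4,fy=3.7)[:592] if n=='side' else im)
c=viewer.camera_info('side')
# expected pixel of jar bottom centre hypotheses
for y in(-.235,-.229,-.223):
    p=c['R']@np.array([.534,y,.149])+c['t'];x=p[0]/p[2];v=p[1]/p[2];f=1+c['k1']*(x*x+v*v)
    print(y,((c['cx']+c['fx']*x*f-290)*4),((c['cy']+c['fy']*v*f-60)*3.7))
```

```text
16.85 [ 0.53424789 -0.23299536  0.20732817] [ 3.14155881e+00 -6.73485880e-04  1.56830498e+00]
-0.235 509.49650798085395 281.224187434171
-0.229 501.46907808773904 284.3663645721743
-0.223 493.3982993995314 287.5259717534044
```

View pics/4side.png

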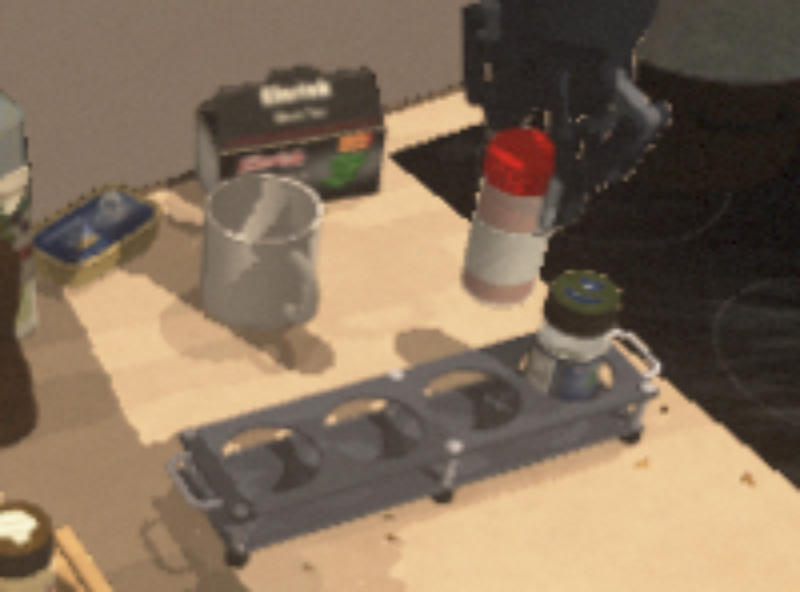

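The red jar's base is centred at about x=499, which puts it at y≈-0.227, close to the pocket. I'll add a small correction on the way down.

>>> {"api": "carry_out", "payload": {"rows": [-0.008,0,0,0,0,0,0,0,0.08,0,0,0,0,0,0.1,0,0,0,0,0,0.1,0,0,0,0,0,0.1,0,0,0,0,0,0.08,0,0,0,0,0,0.06,0,0,0,0,0,0.04,0,0,0,0,0,0.04,0,0,0,0,0,0,0,0,0]}}

```text
time_s: 17.95
tool_pos: [0.5335, -0.2364, 0.0865]
ee_rot: [-3.14, -0.0, 1.566]
force: [-0.4, -1.0, -0.5]
grip_width: 0.0412
grip_force: 40.6
```

>>> {"api": "carry_out", "payload": {"rows": [0,0,0.02,0,0,0,0,0,0.02,0,0,0,0,0,0.015,0,0,0,0,0,0.01,0,0,0,0,0,0,0,0,0]}}

```text
time_s: 18.45
tool_pos: [0.534, -0.2366, 0.0744]
ee_rot: [3.141, 0.0, 1.566]
force: [-0.3, -0.1, -1.4]
grip_width: 0.0408
grip_force: 40.7
```

>>> {"api": "carry_out", "payload": {"rows": [0,0,0.006,0,0,0,0,0,0.004,0,0,0,0,0,0,0,0,0]}}

```text
time_s: 18.75
tool_pos: [0.5342, -0.2368, 0.0743]
ee_rot: [3.141, 0.001, 1.565]
force: [-5.4, 1.7, 13.8]
grip_width: 0.041
grip_force: 42.2
```

>>> {"api": "carry_out", "payload": {"rows": [0,0,0,0,0,0,0,0,0,0,0,0,0,0,0,0,0,0,0,0,0,0,0,0,0,0,0,0,0,0,0,0,0,0,0,0], "gripper": 1}}

```text
time_s: 19.35
tool_pos: [0.5339, -0.2365, 0.0721]
ee_rot: [-3.141, -0.0, 1.566]
force: [0.7, 0.2, -0.2]
grip_width: 0.0855
grip_force: 0.0
```

>>> {"api": "carry_out", "payload": {"rows": [0,0,-0.05,0,0,0,0,0,-0.1,0,0,0,0,0,-0.15,0,0,0,0,0,-0.15,0,0,0,0,0,-0.15,0,0,0,0.05,-0.05,-0.05,0,0,0,0.15,0,0,0,0,0,0.2,0,0,0,0,0,0.2,0,0,0,0,0,0.2,0,0,0,0,0]}}

```text
time_s: 20.35
tool_pos: [0.5247, -0.0751, 0.2032]
ee_rot: [3.14, 0.0, 1.565]
force: [1.0, 0.1, 0.1]
grip_width: 0.085
grip_force: 0.0
```

>>> {"api": "carry_out", "payload": {"rows": [0.2,0,0,0,0,0,0.2,0,0,0,0,0,0.2,0,0,0,0,0,0.2,0,0,0,0,0,0.2,0,0,0,0,0,0.12,0,0,0,0,0,0.06,0,0,0,0,0,0,0,0,0,0,0,0,0,0,0,0,0,0,0,0,0,0,0]}}

```text
time_s: 21.35
tool_pos: [0.5263, 0.1574, 0.2022]
ee_rot: [-3.142, 0.001, 1.563]
force: [-0.2, 0.1, -0.1]
grip_width: 0.0856
grip_force: 0.0
```

Run:
```python
from h import *
s=ctrl.state();print(s['time_s'],s['tool_pos'],s['ee_rot'])
im=viewer.camera('side')[:,:,::-1]; cv2.imwrite("pics/s5.png",cv2.resize(im[60:300,140:500],None,fx=2.2,fy=2.2))
```

```text
21.35 [0.52632089 0.15744169 0.20220047] [-3.14151093e+00  1.14472243e-03  1.56280846e+00]
```

View pics/s5.png

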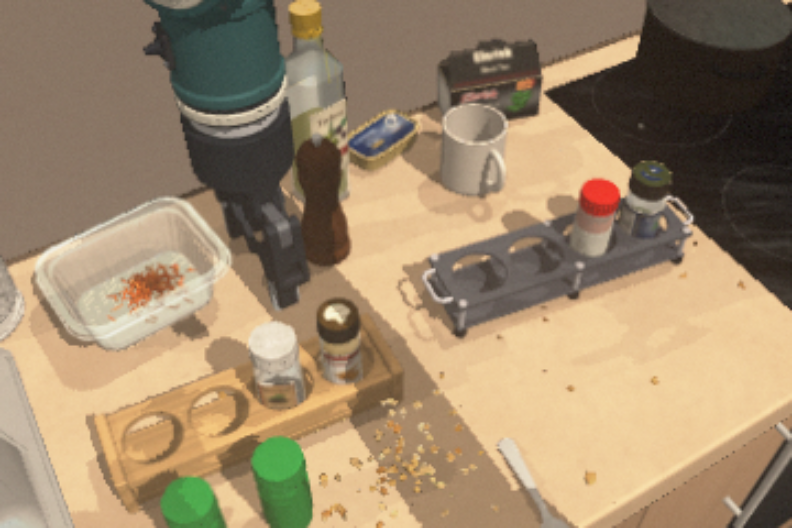

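Both placed jars are upright, red at (597,220) and blue at (648,195). Next is the grey jar at (275,365).

>>> {"api": "carry_out", "payload": {"rows": [0.01,-0.008,0,0,0,0,0,0,0.08,0,0,0,0,0,0.12,0,0,0,0,0,0.12,0,0,0,0,0,0.12,0,0,0,0,0,0.1,0,0,0,0,0,0.07,0,0,0,0,0,0.035,0,0,0,0,0,0,0,0,0]}}

```text
time_s: 22.3
tool_pos: [0.524, 0.1613, 0.0727]
ee_rot: [-3.14, 0.0, 1.565]
force: [0.4, -0.7, 0.1]
grip_width: 0.0853
grip_force: 0.0
```

>>> {"api": "carry_out", "payload": {"rows": [0,0,0,0,0,0,0,0,0,0,0,0,0,0,0,0,0,0,0,0,0,0,0,0,0,0,0,0,0,0,0,0,0,0,0,0,0,0,0,0,0,0,0,0,0,0,0,0,0,0,0,0,0,0,0,0,0,0,0,0], "gripper": 0.3}}

```text
time_s: 23.3
tool_pos: [0.525, 0.1618, 0.0744]
ee_rot: [3.14, -0.0, 1.566]
force: [-1.4, -0.8, 5.8]
grip_width: 0.0471
grip_force: 41.0
```

>>> {"api": "carry_out", "payload": {"rows": [0,0,-0.04,0,0,0,0,0,-0.08,0,0,0,0,0,-0.1,0,0,0,0,0,-0.1,0,0,0,0,0,-0.1,0,0,0,0,0,-0.1,0,0,0,0,0,-0.1,0,0,0,0,0,-0.05,0,0,0,0,0,0,0,0,0]}}

```text
time_s: 24.2
tool_pos: [0.5252, 0.1619, 0.2093]
ee_rot: [3.138, -0.001, 1.566]
force: [-0.1, -0.1, -2.3]
grip_width: 0.0475
grip_force: 41.7
```

>>> {"api": "carry_out", "payload": {"rows": [-0.06,0.05,0,0,0,0,-0.12,0.05,0,0,0,0,-0.18,0,0,0,0,0,-0.18,0,0,0,0,0,-0.18,0,0,0,0,0,-0.18,0,0,0,0,0,-0.18,0,0,0,0,0,-0.18,0,0,0,0,0,-0.16,0,0,0,0,0,-0.1,0,0,0,0,0]}}

```text
time_s: 25.2
tool_pos: [0.5417, -0.1473, 0.2056]
ee_rot: [-3.139, 0.001, 1.561]
force: [0.0, 0.4, -1.8]
grip_width: 0.0477
grip_force: 41.7
```

>>> {"api": "carry_out", "payload": {"rows": [-0.06,0,0,0,0,0,-0.02,0,0,0,0,0,0,0,0,0,0,0,0,0,0,0,0,0,0,0,0,0,0,0,0,0,0,0,0,0]}}

```text
time_s: 25.8
tool_pos: [0.5428, -0.1575, 0.2074]
ee_rot: [3.141, -0.0, 1.567]
force: [-0.6, 0.4, -1.0]
grip_width: 0.0477
grip_force: 41.7
```

Run:
```python
from h import *
s=ctrl.state();print(s['time_s'],s['tool_pos'],s['ee_rot'])
im=viewer.camera('side')[:,:,::-1]
cv2.imwrite("pics/6side.png",cv2.resize(im[60:220,290:490],None,fx=4,fy=3.7))
c=viewer.camera_info('side')
for y in(-.166,-.160,-.154):
    p=c['R']@np.array([.544,y,.149])+c['t'];x=p[0]/p[2];v=p[1]/p[2];f=1+c['k1']*(x*x+v*v)
    print(y,((c['cx']+c['fx']*x*f-290)*4),((c['cy']+c['fy']*v*f-60)*3.7))
```

```text
25.8 [ 0.54284663 -0.15752111  0.20737706] [ 3.14147140e+00 -6.02724762e-05  1.56734675e+00]
-0.166 403.7121935982582 308.83684836777974
-0.16 395.20162519417863 312.1393526368224
-0.154 386.6462702539079 315.45984064447674
```

View pics/6side.png

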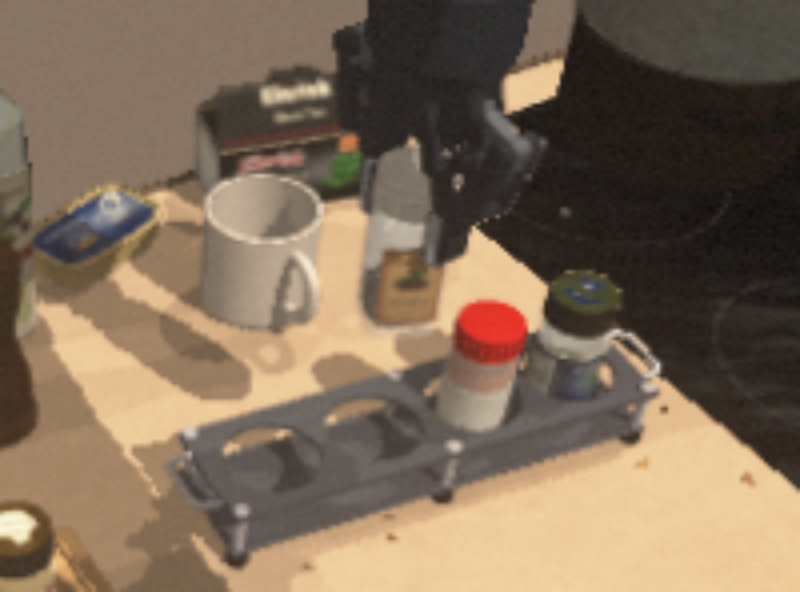

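Run:
```python
from h import *
c=viewer.camera_info('side')
def pr(P):
    p=c['R']@np.array(P)+c['t'];x=p[0]/p[2];v=p[1]/p[2];f=1+c['k1']*(x*x+v*v)
    return round((c['cx']+c['fx']*x*f-290)*4),round((c['cy']+c['fy']*v*f-60)*3.7)
t=np.linspace(0,6.28,60)
for y in(-.165,-.160):
  for z in (.150,.180,.210,.259):
    e=np.array([pr([.543+.022*np.cos(a),y+.022*np.sin(a),z]) for a in t]);print(y,z,e.min(0),e.max(0),pr([.543,y,z]))
im=cv2.imread('pics/6side.png');cv2.imwrite('pics/6c.png',cv2.resize(im[110:350,330:480],None,fx=2.4,fy=2.4))
```

```text
-0.165 0.15 [364 285] [443 334] (404, 309)
-0.165 0.18 [371 247] [451 296] (411, 271)
-0.165 0.21 [377 208] [460 256] (418, 231)
-0.165 0.259 [389 138] [475 186] (432, 161)
-0.16 0.15 [357 288] [436 337] (397, 312)
-0.16 0.18 [363 250] [444 299] (404, 274)
-0.16 0.21 [370 210] [452 259] (411, 234)
-0.16 0.259 [381 141] [467 188] (424, 164)
```

View pics/6c.png

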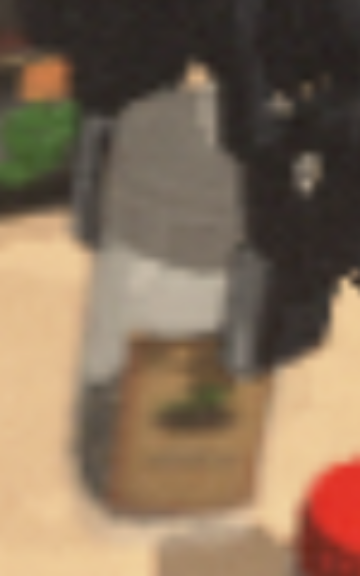

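The grey jar is tilted slightly in the grip, with its base about 4 mm off at (401,310). I'll shift by 2 to 3 mm so the base is centred, then lower while watching the force.

>>> {"api": "carry_out", "payload": {"rows": [0.012,-0.006,0,0,0,0,0,0,0.08,0,0,0,0,0,0.1,0,0,0,0,0,0.1,0,0,0,0,0,0.08,0,0,0,0,0,0.05,0,0,0,0,0,0.04,0,0,0,0,0,0,0,0,0]}}

```text
time_s: 26.65
tool_pos: [0.5411, -0.156, 0.1165]
ee_rot: [-3.14, -0.0, 1.566]
force: [-0.6, 0.2, -0.8]
grip_width: 0.0475
grip_force: 41.7
```

>>> {"api": "carry_out", "payload": {"rows": [0,0,0.04,0,0,0,0,0,0.04,0,0,0,0,0,0.04,0,0,0,0,0,0.02,0,0,0,0,0,0,0,0,0]}}

```text
time_s: 27.15
tool_pos: [0.541, -0.156, 0.0884]
ee_rot: [-3.14, -0.0, 1.566]
force: [-1.1, 0.0, -1.4]
grip_width: 0.0477
grip_force: 41.7
```

>>> {"api": "carry_out", "payload": {"rows": [0,0,0.02,0,0,0,0,0,0.015,0,0,0,0,0,0,0,0,0]}}

```text
time_s: 27.45
tool_pos: [0.5413, -0.1561, 0.0819]
ee_rot: [-3.141, -0.0, 1.566]
force: [-0.6, 0.3, -1.1]
grip_width: 0.0476
grip_force: 41.7
```

No contact yet. The tip is past the guide plate, so I'll keep going in small steps.

>>> {"api": "carry_out", "payload": {"rows": [0,0,0.01,0,0,0,0,0,0.01,0,0,0,0,0,0.01,0,0,0,0,0,0,0,0,0]}}

```text
time_s: 27.85
tool_pos: [0.5413, -0.1561, 0.0759]
ee_rot: [-3.141, -0.0, 1.566]
force: [0.6, -0.1, -1.7]
grip_width: 0.0474
grip_force: 41.7
```

>>> {"api": "carry_out", "payload": {"rows": [0,0,0.006,0,0,0,0,0,0,0,0,0]}}

```text
time_s: 28.05
tool_pos: [0.5415, -0.1561, 0.0749]
ee_rot: [-3.141, -0.0, 1.566]
force: [-0.7, 1.0, -2.0]
grip_width: 0.0476
grip_force: 41.7
```

>>> {"api": "carry_out", "payload": {"rows": [0,0,0.005,0,0,0,0,0,0.003,0,0,0,0,0,0,0,0,0]}}

```text
time_s: 28.35
tool_pos: [0.5417, -0.1563, 0.0745]
ee_rot: [3.141, 0.001, 1.566]
force: [-2.1, 0.0, 6.5]
grip_width: 0.048
grip_force: 42.4
```

>>> {"api": "carry_out", "payload": {"rows": [0,0,0,0,0,0,0,0,0,0,0,0,0,0,0,0,0,0,0,0,0,0,0,0,0,0,0,0,0,0,0,0,0,0,0,0], "gripper": 1}}

```text
time_s: 28.95
tool_pos: [0.5415, -0.1561, 0.0734]
ee_rot: [-3.141, -0.0, 1.566]
force: [-0.1, -0.2, 0.3]
grip_width: 0.0851
grip_force: 0.0
```

>>> {"api": "carry_out", "payload": {"rows": [0,0,-0.05,0,0,0,0,0,-0.1,0,0,0,0,0,-0.15,0,0,0,0,0,-0.15,0,0,0,0,0,-0.15,0,0,0,0.04,-0.07,-0.05,0,0,0,0.15,0,0,0,0,0,0.2,0,0,0,0,0,0.2,0,0,0,0,0,0.2,0,0,0,0,0]}}

```text
time_s: 29.95
tool_pos: [0.5283, 0.0033, 0.2045]
ee_rot: [3.14, 0.0, 1.565]
force: [0.2, -0.3, -0.3]
grip_width: 0.0851
grip_force: 0.0
```

>>> {"api": "carry_out", "payload": {"rows": [0.2,0,0,0,0,0,0.15,0,0,0,0,0,0.1,0,0,0,0,0,0,0,0,0,0,0,0,0,0,0,0,0,0,0,0,0,0,0]}}

```text
time_s: 30.55
tool_pos: [0.529, 0.0903, 0.2036]
ee_rot: [3.142, 0.001, 1.564]
force: [0.3, -0.9, 0.3]
grip_width: 0.0852
grip_force: 0.0
```

Run:
```python
from h import *
s=ctrl.state();print(s['time_s'],s['tool_pos'],s['ee_rot'])
im=viewer.camera('side')[:,:,::-1]; cv2.imwrite("pics/s7.png",cv2.resize(im[60:300,140:500],None,fx=2.2,fy=2.2))
```

```text
30.55 [0.5289569  0.09030283 0.20360019] [3.14155548e+00 9.64504633e-04 1.56361108e+00]
```

View pics/s7.png

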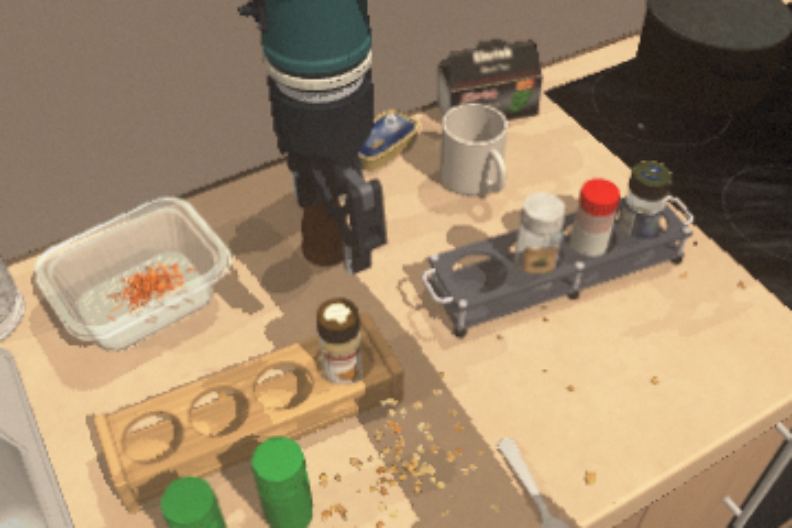

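All three placed jars are upright, with grey at (541,235). The last is the amber jar at (340,340).

>>> {"api": "carry_out", "payload": {"rows": [0,-0.012,0,0,0,0,0,0,0.08,0,0,0,0,0,0.12,0,0,0,0,0,0.12,0,0,0,0,0,0.12,0,0,0,0,0,0.1,0,0,0,0,0,0.07,0,0,0,0,0,0.04,0,0,0,0,0,0,0,0,0]}}

```text
time_s: 31.5
tool_pos: [0.5259, 0.0916, 0.0728]
ee_rot: [-3.14, 0.0, 1.565]
force: [-0.2, 0.3, -0.1]
grip_width: 0.0855
grip_force: 0.0
```

>>> {"api": "carry_out", "payload": {"rows": [0,0,0,0,0,0,0,0,0,0,0,0,0,0,0,0,0,0,0,0,0,0,0,0,0,0,0,0,0,0,0,0,0,0,0,0,0,0,0,0,0,0,0,0,0,0,0,0,0,0,0,0,0,0,0,0,0,0,0,0], "gripper": 0.3}}

```text
time_s: 32.5
tool_pos: [0.5266, 0.0921, 0.0743]
ee_rot: [3.141, 0.0, 1.566]
force: [-1.9, -0.8, 6.0]
grip_width: 0.0402
grip_force: 39.4
```

>>> {"api": "carry_out", "payload": {"rows": [0,0,-0.04,0,0,0,0,0,-0.08,0,0,0,0,0,-0.1,0,0,0,0,0,-0.1,0,0,0,0,0,-0.1,0,0,0,0,0,-0.1,0,0,0,0,0,-0.1,0,0,0,0,0,-0.05,0,0,0,0,0,0,0,0,0]}}

```text
time_s: 33.4
tool_pos: [0.5273, 0.0921, 0.2094]
ee_rot: [3.138, -0.0, 1.565]
force: [0.9, -0.4, -1.3]
grip_width: 0.0401
grip_force: 40.2
```

>>> {"api": "carry_out", "payload": {"rows": [-0.06,0.045,0,0,0,0,-0.12,0.045,0,0,0,0,-0.16,0.045,0,0,0,0,-0.16,0,0,0,0,0,-0.16,0,0,0,0,0,-0.16,0,0,0,0,0,-0.06,0,0,0,0,0,-0.03,0,0,0,0,0,0,0,0,0,0,0]}}

```text
time_s: 34.3
tool_pos: [0.5523, -0.0904, 0.2068]
ee_rot: [-3.141, -0.001, 1.565]
force: [0.8, -0.0, -1.4]
grip_width: 0.0399
grip_force: 40.2
```

>>> {"api": "carry_out", "payload": {"rows": [0,0,0,0,0,0,0,0,0,0,0,0,0,0,0,0,0,0,0,0,0,0,0,0]}}

```text
time_s: 34.7
tool_pos: [0.5526, -0.0894, 0.2076]
ee_rot: [3.141, -0.0, 1.567]
force: [0.1, 0.3, -0.9]
grip_width: 0.0404
grip_force: 40.2
```

Run:
```python
from h import *
print(ctrl.state()['tool_pos'])
c=viewer.camera_info('side')
def pr(P):
    p=c['R']@np.array(P)+c['t'];x=p[0]/p[2];v=p[1]/p[2];f=1+c['k1']*(x*x+v*v)
    return round((c['cx']+c['fx']*x*f-290)*4),round((c['cy']+c['fy']*v*f-60)*3.7)
t=np.linspace(0,6.28,60)
e=np.array([pr([.553+.0205*np.cos(a),-.0905+.0205*np.sin(a),.15]) for a in t]);print(e.min(0),e.max(0))
im=viewer.camera('side')[:,:,::-1]
im=cv2.resize(im[60:220,220:420],None,fx=4,fy=3.7)  # shifted 70px => +280
print('expected +280')
for u,v in e: cv2.circle(im,(int(u)+280,int(v)),1,(255,0,255),-1)
cv2.imwrite("pics/8.png",im)
```

```text
[ 0.55255206 -0.08942619  0.20757568]
[247 318] [322 365]
expected +280
```

View pics/8.png

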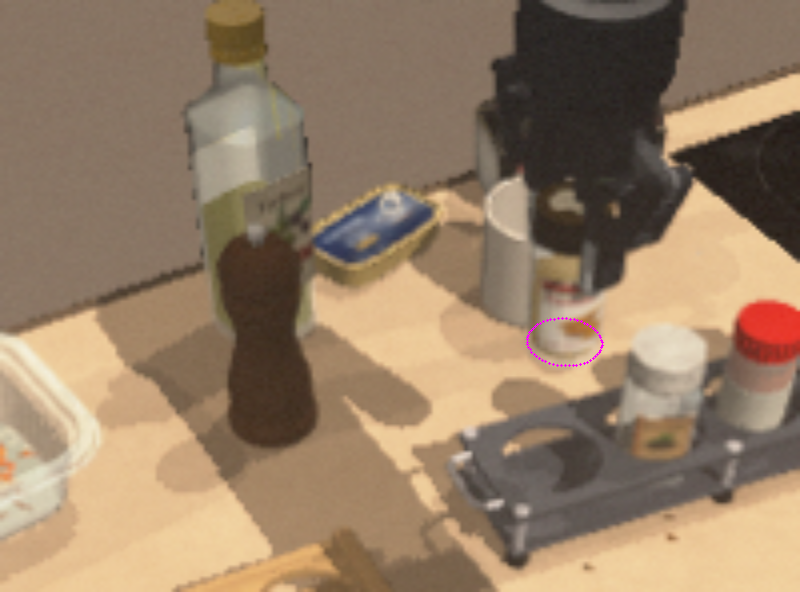

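The amber jar's base at (567,340) matches the expected spot above the last pocket. I'll lower it.

>>> {"api": "carry_out", "payload": {"rows": [0,0,0.08,0,0,0,0,0,0.1,0,0,0,0,0,0.1,0,0,0,0,0,0.1,0,0,0,0,0,0.08,0,0,0,0,0,0.06,0,0,0,0,0,0.04,0,0,0,0,0,0.04,0,0,0,0,0,0,0,0,0]}}

```text
time_s: 35.65
tool_pos: [0.552, -0.0902, 0.0867]
ee_rot: [-3.14, -0.0, 1.566]
force: [-0.7, -0.5, -0.8]
grip_width: 0.04
grip_force: 40.2
```

>>> {"api": "carry_out", "payload": {"rows": [0,0,0.02,0,0,0,0,0,0.02,0,0,0,0,0,0.015,0,0,0,0,0,0.01,0,0,0,0,0,0,0,0,0]}}

```text
time_s: 36.15
tool_pos: [0.5525, -0.0902, 0.0745]
ee_rot: [3.142, 0.0, 1.566]
force: [0.4, 1.2, -1.9]
grip_width: 0.0403
grip_force: 40.2
```

>>> {"api": "carry_out", "payload": {"rows": [0,0,0.004,0,0,0,0,0,0.003,0,0,0,0,0,0,0,0,0]}}

```text
time_s: 36.45
tool_pos: [0.5527, -0.0902, 0.0743]
ee_rot: [3.141, 0.001, 1.566]
force: [-3.3, 0.8, 8.0]
grip_width: 0.0401
grip_force: 40.9
```

>>> {"api": "carry_out", "payload": {"rows": [0,0,0,0,0,0,0,0,0,0,0,0,0,0,0,0,0,0,0,0,0,0,0,0,0,0,0,0,0,0,0,0,0,0,0,0], "gripper": 1}}

```text
time_s: 37.05
tool_pos: [0.5524, -0.0902, 0.073]
ee_rot: [-3.141, -0.0, 1.566]
force: [0.6, 0.4, -0.1]
grip_width: 0.0852
grip_force: 0.0
```

>>> {"api": "carry_out", "payload": {"rows": [0,0,-0.05,0,0,0,0,0,-0.1,0,0,0,0,0,-0.15,0,0,0,0,0,-0.15,0,0,0,0,0,-0.15,0,0,0,0,-0.1,-0.1,0,0,0,0.1,-0.15,0,0,0,0,0.15,-0.1,0,0,0,0,0.1,0,0,0,0,0,0,0,0,0,0,0]}}

```text
time_s: 38.05
tool_pos: [0.4825, -0.0169, 0.2143]
ee_rot: [3.14, 0.0, 1.571]
force: [0.1, -0.2, -0.4]
grip_width: 0.0854
grip_force: 0.0
```

Run:
```python
from h import *
s=ctrl.state();print(s['time_s'],s['tool_pos'],s['force'])
im0=cv2.imread('pics/side0raw.png').astype(int);im=viewer.camera('side')[:,:,::-1]
cv2.imwrite("pics/9.png",im)
# compact check: edges of cap colour along the row, amber cap cream/brown top
def pr(P):
    c=viewer.camera_info('side');p=c['R']@np.array(P)+c['t'];x=p[0]/p[2];v=p[1]/p[2];f=1+c['k1']*(x*x+v*v)
    return int(c['cx']+c['fx']*x*f),int(c['cy']+c['fy']*v*f)
for n,P in dict(amber=[.553,-.0905,.12],grey=[.544,-.16,.124],red=[.534,-.229,.12],blue=[.525,-.2985,.12]).items():
    u,v=pr(P);print(n,(u,v),im[v-3:v+4,u-3:u+4,::-1].mean((0,1)).round())
# mug and mill areas: mean abs change (raw px)
for n,(x0,x1,y0,y1) in dict(mug=(340,372,108,146),mill=(275,300,122,180)).items():
    print(n,np.abs(im[y0:y1,x0:x1].astype(int)-im0[y0:y1,x0:x1]).mean().round(1))
```

```text
38.05 [ 0.48254616 -0.016948    0.21433508] [ 0.08759649 -0.20251842 -0.43243524]
amber (360, 162) [203. 192. 160.]
grey (387, 152) [197. 185. 167.]
red (413, 146) [239.  56.  43.]
blue (437, 138) [80. 81. 76.]
mug 81.0
mill 13.4
```

The caps are where they should be. The arm may be hiding the mug, so I'll move it aside and compare again by number.

>>> {"api": "carry_out", "payload": {"rows": [0.2,0,0,0,0,0,0.2,0,0,0,0,0,0.2,0,0,0,0,0,0.2,0,0,0,0,0,0.2,0,0,0,0,0,0.15,0,0,0,0,0,0.1,0,0,0,0,0,0,0,0,0,0,0,0,0,0,0,0,0]}}

```text
time_s: 39.0
tool_pos: [0.4847, 0.2291, 0.2128]
ee_rot: [-3.141, 0.001, 1.565]
force: [0.4, 0.5, -0.6]
grip_width: 0.0851
grip_force: 0.0
```

Run:
```python
from h import *
s=ctrl.state();print(s['time_s'],s['tool_pos'])
im0=cv2.imread('pics/side0raw.png').astype(int);im=viewer.camera('side')[:,:,::-1]
for n,(x0,x1,y0,y1) in dict(mug=(340,372,108,146),mill=(275,300,122,180)).items():
    print(n,np.abs(im[y0:y1,x0:x1].astype(int)-im0[y0:y1,x0:x1]).mean().round(1))
# cap centroids -> position at cap-top height
hsv=cv2.cvtColor(np.ascontiguousarray(im),cv2.COLOR_BGR2GRAY)
for n,(u,v) in dict(amber=(360,162),grey=(387,152),red=(413,146),blue=(437,138)).items(): print(n,im[v,u,::-1])
```

```text
39.0 [0.48467664 0.22907514 0.21279446]
mug 18.4
mill 10.5
amber [247 243 213]
grey [240 229 210]
red [241  61  47]
blue [86 89 95]
```

```bash
python3 -c "
from bench import ctrl
print(ctrl.job_done())"
```

```text
the job is handed in; nothing more can be done
None
```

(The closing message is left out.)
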